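Shut off and bleed the bench air line

TASK

Make the bench air line safe to work on: turn the bar knob of the shut-off valve clockwise until it clicks over into its second (shut) position, and only then press the mushroom plunger of the leaning bleed valve all the way down to its stop. Keep it fully down for about two seconds, then let it spring back and take the hand away, with the knob still shut. Leave the bottle, screwdriver and mug where they are.

Things in the scene. Friction and masses are not known exactly. Their poses are not given: they have to be found in the camera images.
- valve: Shut-off valve, bolted down: grey base plate 110 x 110 x 10 mm, aluminium block 70 x 70 mm up to z = 60 mm, two brass port stubs along its own x axis (ends 71 mm from the axis, 35 mm above the bench), one small round steel gauge on its +y side. Origin: centre of the underside, on the knob's axis. Stands at any yaw within 0.5 rad.
- knob (a joint): Knob angle in rad, growing clockwise seen from above. Two detents: 0 (open, bar in line with the brass ports) and 1.047 (shut, turned 60 degrees clockwise); each against an end stop, where a spring holds it. Leaving either takes about 0.2 N m, falling to none half way (0.52); past that the knob snaps on by itself. It starts at 0.
- knob_grip (a point): Point on the knob's vertical axis at grip height, 102 mm above the bench. The black knob's bar is 90 mm long (along this point's x axis, which turns with it), 20 mm wide (y) and stands 76 to 116 mm above the bench, on a round skirt 62 mm across whose top is at 76 mm. A white line on top marks its -x end. Nothing on the valve is higher.
- bleed: Bleed valve, bolted down: grey base plate 130 x 110 x 10 mm, aluminium barrel of 52 mm diameter leaning 42 degrees from vertical towards its own -x side, with a black mushroom plunger at the upper end and a steel hoop guard. Origin: on the underside, 10 mm to the -x side of the plate's centre. Stands at any yaw within 0.5 rad, leaning more or less towards the robot.
- plunger (a joint): How far the plunger is pressed along its leaning axis, in m: 0 = up (rest), 0.016 = at its stop. A spring returns it: about 4 N at the start, 11 N at the stop.
- plunger_top (a point): Centre of the plunger head's flat top. Its z axis points out of the head along the leaning axis (42 degrees from vertical), y is level, x points to the upper side. The black head is a disc 40 mm across, 16 mm thick; its top centre is 124 mm above the bench at rest, 27 mm to the -x side of the bleed valve's origin. The way in along the axis is free.
- guard_bar (a point): Middle of the guard hoop's crossbar (8 mm steel bar, 70 mm long along the bleed valve's y), over the upper side of the plunger: 30 mm from the plunger's axis and 34 mm further out along it than the head at rest, so that it bars the way from straight above. The hoop's two legs run down parallel to the axis at y = +-35 mm. Fixed.
- bottle: Bystander: small amber glass bottle with a red cap, 56 mm diameter, 100 mm tall; origin at the centre of its underside.
- driver: Bystander: screwdriver lying on the bench, 190 mm long along its own x axis, between the two valves.
- mug: Bystander: white mug, 80 mm diameter, 90 mm tall, to the robot's right; origin at the centre of its underside.
Not all that is in view belongs to the job. Leave any orange look-alike of the bleed alone.

How it is judged:
On the way, in this order (a step that is already met when the one before it is completed fails the run):
1. the knob has been turned clockwise over the hump into its shut position (above 0.95 rad) (value of joint knob above 0.95 rad), for 0.2 s.
2. the plunger is kept pressed to its stop (within 2 mm) for at least 1 s (value of joint plunger above 0.014 m and value of joint knob above 0.95 rad), for 1 s.
At the end, for the whole second after the job is handed in: The knob rests in its shut position (above 0.95 rad), the plunger is back up (within 2 mm), and the bottle, screwdriver and mug are within 30 mm of where they began (value of joint knob above 0.95 rad and value of joint plunger below 0.002 m and distance of each of bottle, driver, mug from where it was at the start of the episode below 0.03 m); the robot touches nothing.
It fails at once if the plunger is pressed (more than 6 mm) while the knob is not shut (below 0.8 rad) (value of joint plunger above 0.006 m and value of joint knob below 0.8 rad).
It fails at once if the bottle, screwdriver or mug is knocked away (more than 30 mm) (distance of any of bottle, driver, mug from where it was at the start of the episode above 0.03 m).
It fails at once if the bottle or mug is tipped over (angle between any of bottle, mug's own z axis and vertical above 0.5 rad).
It also fails if it takes over 48 s, if anything falls off the work surface, if the arm or the gripper's body presses on something with over 40 N, if the wrist force passes 120 N, or if a joint passes its speed limit or range.

ROBOT

A 6-joint arm with a two-finger parallel gripper is mounted at the origin on the work surface. World frame = base frame: x ahead of the robot, y to its left, z up, the work surface at z = 0. Lengths are in m, angles in rad, forces in N, time in s.
With the tool pointing down it reaches from about 0.425 to 1.125 m from the base axis. Payload 14.9 kg.
Tool frame: the origin (TCP) lies at the very end of the fingers, on their centre line; the grasp point (between the pads) lies 19 mm behind it; z points along the fingers, y is the line along which they close (so a half turn about z gives the same grasp; the last joint's range is limited). The gripper opens to 91 mm and grips with 3 to 60 N. Pads are 32 mm wide; open, the fingers measure 118 mm over their backs; the gripper's body (76 mm by 178 mm) begins 60 mm behind the grasp point.
Start: joints at [1.295, 0.379, 1.734, -0, 1.028, -0.033], TCP at [0.168, 0.679, 0.178] pointing down, gripper open.
Joint ranges: [-2.77, 2.77], [-0.74, 2.19], [0, 2.66], [-1.06, 4.2], [0.31, 2.87], [-3.08, 3.08]. Speed limits (rad/s): [1.89, 1.89, 2.39, 3.14, 3.14, 3.14].

INTERFACE

Orientations are given as [roll, pitch, yaw] about the fixed x, y, z axes, in that order (R = Rz(yaw) Ry(pitch) Rx(roll)).
In Python, from rig import arm, read_camera, camera_model, recognise, outline_of, mark_of gives the robot as it stands.
- The arm moves only by the shell command python3 -m creep 'ROWS' [OPENING]. ROWS is JSON, a list of rows, each a list of 4 numbers: the shift along the tool's x, y, z in cm, then the turn about the tool's z in degrees. A call has 1 to 20 rows; each row shifts and turns the commanded pose from where the row before left it, along the tool's axes as they then stand; what a row does not reach is not made up. A row lasts 1/12 s, in which the tool goes at most 41.7 mm and 7.16 degrees, less where a joint would pass 70% of its speed; a pose out of reach is approached as far as the arm can. A call is refused whole if a number of a shift passes 4.17 or a number of a turn 7.16, either way. A call with a gripper value outside its range is refused whole. OPENING is the finger opening in cm, from 0 to 9.12, set as the call begins (- or left out, the last holds). The fingers move at their own pace and stop on an object; the grip force is fixed at half the most. Time passes only in rows, so rows that do not move let the fingers close. It gives the time, the measured TCP pose, the force, the opening and the grip force at its end, in the units of the state.
- arm.read_state(): the state, without advancing time (a new reading comes with each control period).
- read_camera(name): name is "side" or "top"; returns the picture (400x640x3 uint8, red, green, blue); there is no depth.
- camera_model(name): a dict with "camera_matrix" (3x3 intrinsics, pixels), "rvec" (rotation vector, rad) and "tvec" (3), from world to camera coordinates, as OpenCV has them. Camera axes: x right, y down, z forward; pixel columns grow to the right and rows downward; lengths in m; the calibration is good to about 2 mm. A picture is of the moment at which its call begins. camera_model takes no time and is no camera call.
- arm.close_job(): hands the job in; it is judged then, once.
Trained networks look in the newest picture that a camera, given by its name, has taken for a name from the list of things; names that differ only in an ending like _2 or _b are one class to them, and where a whole thing is asked for, a point or a joint stands for the part that bears it (a point fixed in the world has none). Each returns a list of dicts, best first, with "conf" (0 to 1); they miss things now and then, are a little off and sometimes report something else, mostly with a low value. They report only what shows in the picture. A call takes as long as a camera call. They do not tell look-alikes from the thing itself.
- recognise(query, camera): "xy" ([column, row] in pixels, amid what is visible of it).
- outline_of(query, camera): "mask" (400x640 bool, what is visible of it) and "xy" ([column, row] in pixels, amid what is visible of it).
- mark_of(query, camera): "xy" ([column, row] in pixels: a listed point, or the origin of a listed thing).
The state is a dict: "t": time; "joints": joint angles; "qd": joint speeds; "joint_torque": joint torques, N m; "tool_pos": TCP position; "tcp_rot": TCP orientation; "force": force on the tool from outside, world axes, zero at the start; "moment": the same for the moment, N m; "grip_width": finger opening in m; "gripper_force": force on a finger pad.
Only numpy, scipy, OpenCV 4.12 (cv2) and the standard library are available. Lean on these libraries where they do the work, as an engineer would, in place of code of your own. Each camera call takes 0.05 s, during which the arm holds its last target. There are 200 camera calls.

## Working session

There is one attempt and no reset: what is moved stays moved. The work goes in short steps, Python scripts to look and compute and a shell command to move; the robot and the scene stay as the last step left them, time stands still between calls to the robot, and variables do not carry over. Pictures are saved under pics/ and viewed, at most 10 in all, crops included, and the job is handed in when it is done.

```bash
mkdir -p pics; python3 - <<'E'
from rig import *
import cv2,numpy as np
for c in("side","top"):
    im=read_camera(c); cv2.imwrite(f"pics/{c}0.png",im[:,:,::-1])
    m=camera_model(c); R=cv2.Rodrigues(np.array(m["rvec"],float))[0]; print(c,(-R.T@np.array(m["tvec"]).ravel()).round(3),R[2].round(2))
    for q in("knob_grip","plunger_top","guard_bar","valve","bleed","bottle","mug","driver"):
        print(q,[(np.round(d["xy"],1).tolist(),round(d["conf"],2)) for d in mark_of(q,c)])
s=arm.read_state();print(s["t"],s["tool_pos"],s["tcp_rot"],s["force"])
E
```

```text
side [0.34  0.882 0.847] [ 0.21 -0.78 -0.59]
knob_grip [([331.2, 199.5], 0.59)]
plunger_top [([313.5, 279.5], 0.77), ([211.9, 274.8], 0.67), ([331.1, 200.8], 0.48)]
guard_bar [([209.2, 258.2], 0.93), ([312.2, 263.5], 0.88)]
valve [([264.5, 264.2], 0.71), ([332.7, 233.5], 0.69)]
bleed [([204.9, 319.8], 0.66), ([301.4, 326.2], 0.6)]
bottle [([265.2, 261.0], 0.89)]
mug [([361.2, 177.7], 0.93)]
driver [([349.9, 271.1], 0.8)]
top [ 0.532 -0.076  1.112] [ 0.09 -0.01 -1.  ]
knob_grip [([331.4, 211.6], 0.72)]
plunger_top [([204.0, 145.6], 0.67), ([215.2, 221.5], 0.46)]
guard_bar [([208.9, 221.8], 0.96), ([199.4, 142.8], 0.77), ([225.6, 215.2], 0.6)]
valve [([328.9, 215.7], 0.86)]
bleed [([210.5, 151.0], 0.75), ([223.0, 217.5], 0.68), ([213.2, 221.8], 0.27)]
bottle [([281.8, 166.9], 0.63)]
mug [([425.7, 227.5], 0.77)]
driver [([286.7, 240.6], 0.85)]
0.9 [0.16830206 0.67951417 0.17785891] [ 3.14153897e+00 -1.86504800e-05  2.89877758e+00] [-0.04757167 -0.22904489 -0.70024591]
```

View pics/side0.png

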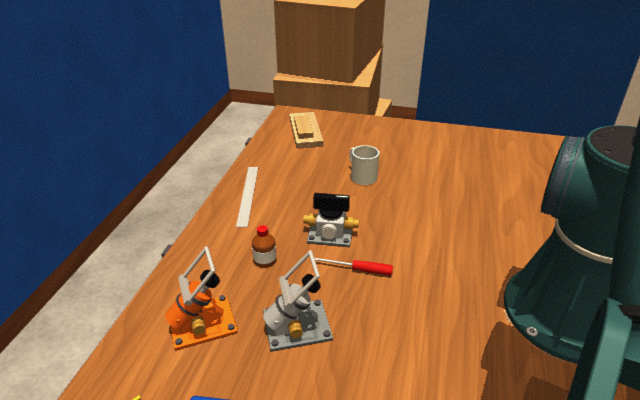

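View pics/top0.png

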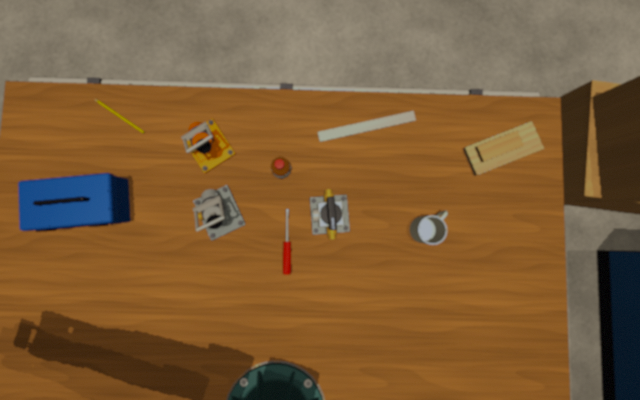

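```bash
cat > h.py <<'E'
from rig import *
import cv2,numpy as np
from scipy.optimize import least_squares
def cam(c):
    m=camera_model(c); return np.array(m["camera_matrix"],float),np.array(m["rvec"],float),np.array(m["tvec"],float).ravel()
CM={c:cam(c) for c in("side","top")}
def proj(P,c):
    K,r,t=CM[c]; return cv2.projectPoints(np.atleast_2d(np.array(P,float)),r,t,K,None)[0].reshape(-1,2)
def onplane(uv,c,z):
    K,r,t=CM[c];R=cv2.Rodrigues(r)[0];C=-R.T@t
    d=np.c_[np.atleast_2d(uv),np.ones(len(np.atleast_2d(uv)))]@np.linalg.inv(K).T@R
    return (C+d*((z-C[2])/d[:,2])[:,None])
def tri(us,ut):
    return least_squares(lambda p:np.r_[proj(p,"side")[0]-us,proj(p,"top")[0]-ut],[.6,0,.1])
a=np.radians(42)
AX=np.array([-np.sin(a),0,np.cos(a)]); XU=np.array([np.cos(a),0,np.sin(a)])
PT=np.array([-.027,0,.124]); GB=PT+.034*AX+.030*XU
def Rz(y): return cv2.Rodrigues(np.array([0,0,float(y)]))[0]
E
cat > m.py <<'E'
from h import *
read_camera("side");read_camera("top")
near={"side":{"plunger_top":(313,280),"guard_bar":(312,263),"bleed":(301,326)},"top":{"plunger_top":(215,221),"guard_bar":(209,222),"bleed":(223,217)}}
loc={"plunger_top":PT,"guard_bar":GB,"bleed":np.zeros(3)}
obs=[]
for c in near:
    for q,n in near[c].items():
        for d in mark_of(q,c):
            if np.hypot(*(np.array(d["xy"])-n))<7 and d["conf"]>.4: obs.append((c,q,np.array(d["xy"])));print(c,q,d["xy"])
f=lambda p:np.concatenate([proj(Rz(p[2])@loc[q]+[p[0],p[1],0],c)[0]-u for c,q,u in obs])
r=least_squares(f,[.6,.2,0],loss="soft_l1");print("bleed",r.x.round(4),f(r.x).round(1))
print("ptop",Rz(r.x[2])@PT+[r.x[0],r.x[1],0])
k={c:[d["xy"] for d in mark_of("knob_grip",c)][0] for c in("side","top")}
t=tri(k["side"],k["top"]);print("knob",t.x,t.fun)
print("valve side",onplane([d["xy"] for d in mark_of("valve","side")],"side",0),"top",onplane([d["xy"] for d in mark_of("valve","top")],"top",0))
for q in("bottle","mug","driver"):
    for c in CM:print(q,c,onplane([mark_of(q,c)[0]["xy"]],c,0).round(3))
for c in CM:
    m=outline_of("knob",c)
    for d in m:
        if np.hypot(*(np.array(d["xy"])-k[c]))<15:
            yx=np.argwhere(d["mask"]);P=onplane(yx[:,::-1],c,.106)[:,:2];w,v=np.linalg.eigh(np.cov(P.T))
            print(c,d["conf"],len(yx),P.mean(0),np.sqrt(w),"yaw",np.arctan(v[1,1]/v[0,1]))
ks=read_camera
for c,(u,v) in {"side":(330,215),"top":(331,212)}.items():
    im=read_camera(c);cv2.imwrite(f"pics/z{c}.png",cv2.resize(im[v-45:v+45,u-60:u+60,::-1],None,fx=6,fy=6,interpolation=cv2.INTER_CUBIC))
E
python3 m.py
```

```text
side plunger_top [314.4, 279.3]
side guard_bar [314.0, 264.2]
side bleed [301.1, 327.8]
top plunger_top [213.2, 223.1]
top guard_bar [209.1, 224.6]
top bleed [221.4, 217.0]
bleed [0.5549 0.1836 0.597 ] [-0.2  1.8  0.2 -0.1  1.5 -1.2  0.4  0.4  0.1 -1.1 -2.2 -0.9]
ptop [0.53256068 0.16838285 0.124     ]
knob [ 0.68333704 -0.1394353  -0.14680216] [ 25.62000858   2.47715327  -6.12219399 -30.37905848]
valve side [[ 0.57243307 -0.1463535   0.        ]] top [[ 0.56435598 -0.13939503  0.        ]]
bottle side [[0.7   0.005 0.   ]]
bottle top [[ 0.706 -0.004  0.   ]]
mug side [[ 0.538 -0.415  0.   ]]
mug top [[ 0.53  -0.421  0.   ]]
driver side [[0.698 0.018 0.   ]]
driver top [[ 0.481 -0.012 -0.   ]]
top 0.75 522 [ 0.56892106 -0.13987135] [0.01448673 0.02162048] yaw 0.0810093690288521
```

View pics/ztop.png

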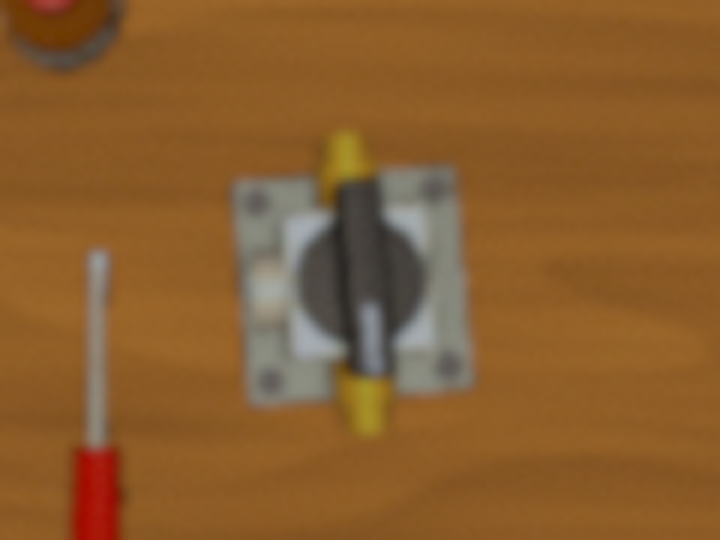

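The top view shows the knob's bar running from about (330.8,197) to (332.7,229.5) in full-image pixels, white mark nearest the robot. The plate corners are at zoomed (235,180), (455,168), (472,386) and (250,406).

```bash
python3 - <<'E'
from h import *
im1=read_camera("top")[168:258,157:277];im2=read_camera("side")[240:360,230:350]
a=cv2.resize(im1,None,fx=6,fy=6,interpolation=cv2.INTER_CUBIC);cv2.imwrite("pics/b1.png",a[:,:,::-1])
a=cv2.resize(im2,None,fx=5,fy=5,interpolation=cv2.INTER_CUBIC);cv2.imwrite("pics/b2.png",a[:,:,::-1])
z=np.array([(235,180),(455,168),(472,386),(250,406)])/6-.42+[271,167]
P=onplane(z,"top",.01)[:,:2];print(P.round(4),P.mean(0))
for i in range(4):
    d=P[(i+1)%4]-P[i];print(np.hypot(*d),(np.arctan2(d[1],d[0])+np.pi/4)%(np.pi/2)-np.pi/4)
B=onplane(np.array([(359,180),(370,375)])/6-.42+[271,167],"top",.116)[:,:2];d=B[0]-B[1];print(B,np.hypot(*d),np.arctan2(d[1],d[0]),B.mean(0))
E
```

```text
[[ 0.6189 -0.083 ]
 [ 0.6277 -0.1916]
 [ 0.5206 -0.2018]
 [ 0.5082 -0.0931]] [ 0.56887167 -0.14235628]
0.10897368889349798 0.0806063409547777
0.10756587731706878 0.09470299615746791
0.10934272313134026 0.1136361579884011
0.11117265448606398 0.09146240683922546
[[ 0.61204026 -0.13767315]
 [ 0.52549454 -0.14434126]] 0.08680221886461825 0.0768953090577549 [ 0.5687674 -0.1410072]
```

View pics/b1.png

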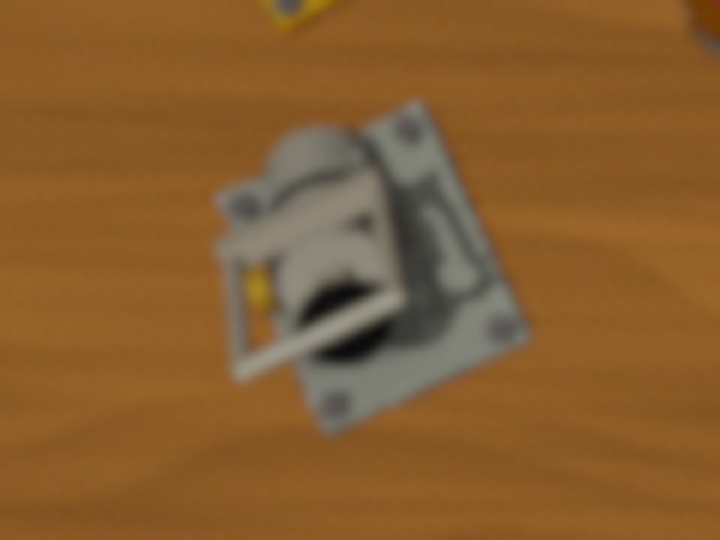

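View pics/b2.png

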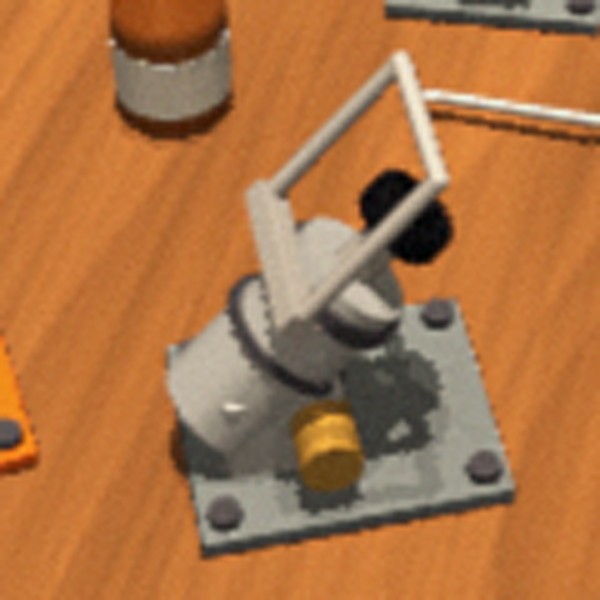

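Top crop: the plate corners are at (420,100), (527,340), (330,433) and (218,190), with the crossbar from (400,297) to (240,375). Side crop: the corners are at (455,300), (513,492), (203,545) and (170,345), with the crossbar from (400,58) to (440,182). I'll fit the bleed pose to these.

```bash
python3 - <<'E'
from h import *
c=lambda x,y:[.01+x*.065,y*.055,.01]
g=lambda y:GB+[0,y*.035,0]
T=[((420,100),c(1,-1)),((527,340),c(-1,-1)),((330,433),c(-1,1)),((218,190),c(1,1)),((400,297),g(-1)),((240,375),g(1))]
S=[((455,300),c(-1,-1)),((513,492),c(-1,1)),((203,545),c(1,1)),((170,345),c(1,-1)),((400,58),g(-1)),((440,182),g(1))]
ut=np.array([t[0] for t in T])/6-.42+[157,168];us=np.array([t[0] for t in S])/5-.4+[230,240]
LT=np.array([t[1] for t in T]);LS=np.array([t[1] for t in S])
def f(p,w="ts"):
    M=Rz(p[2]);o=np.array([p[0],p[1],0])
    r=[]
    if"t"in w:r.append((proj(LT@M.T+o,"top")-ut).ravel())
    if"s"in w:r.append((proj(LS@M.T+o,"side")-us).ravel())
    return np.concatenate(r)
for w in("t","s","ts"):
    r=least_squares(f,[.55,.18,.4],args=(w,));print(w,r.x.round(4),np.abs(r.fun).mean())
print(r.fun.round(1).tolist())
M=Rz(r.x[2]);o=np.array([r.x[0],r.x[1],0]);print("ptop",M@PT+o,"guard",M@GB+o,"axis",M@AX)
s=arm.read_state();print(s["tool_pos"],s["tcp_rot"],s["t"])
E
```

```text
t [0.5576 0.1785 0.4643] 0.46827583880596063
s [0.5583 0.1798 0.4643] 0.4723710617119418
ts [0.5581 0.1792 0.4644] 0.485399550117491
[0.1, -0.2, 0.4, -0.3, -1.2, 0.3, -0.5, 0.5, -0.7, -0.1, 0.3, -1.1, 0.7, -0.9, 0.9, -0.6, -0.3, -0.1, -0.7, -0.4, 0.5, 0.7, -0.1, -0.1]
ptop [0.53396258 0.16711229 0.124     ] guard [0.5335548  0.166908   0.16934084] axis [-0.59825596 -0.29970915  0.74314483]
[0.16830011 0.67948355 0.17783379] [-3.14158361e+00 -9.95560753e-06  2.89875408e+00] 2.1
```

Bleed pose is fixed to about 0.5 px: plunger top at (0.534, 0.167, 0.124), yaw 0.464. Knob axis is at (0.569, -0.1415), bar yaw 0.087. The tool always stays vertical, so the plan is:

1. Grip the bar at tool yaw 3.229 and turn it 60° clockwise.
2. Straddle the guard bar and press the plunger's upper rim with one finger, following the leaning axis.

```bash
python3 -m creep '[[0,0,-2,-6.3],[0,0,-2,-6.3],[0,0,-2,-6.3],[-1.3,-3.4,0,0],[-1.3,-3.4,0,0],[-1.3,-3.4,0,0],[-1.3,-3.4,0,0],[-1.3,-3.4,0,0],[-1.3,-3.4,0,0],[-1.3,-3.4,0,0],[-1.3,-3.4,0,0],[-1.3,-3.4,0,0],[-1.3,-3.4,0,0],[-1.3,-3.4,0,0],[-1.3,-3.4,0,0],[-1.3,-3.4,0,0],[-1.3,-3.4,0,0],[-1.3,-3.4,0,0],[-1.3,-3.4,0,0],[-1.3,-3.4,0,0]]' 9.12
cat > go.py <<'E'
import sys
from h import *
x,y,z,psi=map(float,sys.argv[1:5]);s=arm.read_state();R=cv2.Rodrigues(np.zeros(3))[0]
r,p,w=s["tcp_rot"];M=Rz(w)@cv2.Rodrigues(np.array([0,p,0.]))[0]@cv2.Rodrigues(np.array([r,0,0.]))[0]
print("t",s["t"],"pos",s["tool_pos"].round(4) if hasattr(s["tool_pos"],"round") else s["tool_pos"],"yaw",w,"shift cm",(100*M.T@(np.array([x,y,z])-s["tool_pos"])).round(2),"turn deg",np.degrees((w-psi+np.pi)%(2*np.pi)-np.pi).round(2),"q",np.round(s["joints"],2),"F",np.round(s["force"],1),"w",s["grip_width"])
E
python3 go.py .569 -.1415 .24 3.229
```

```text
t: 3.77
tool_pos: [0.4392, 0.1211, 0.2382]
tcp_rot: [3.141, 0.001, -3.055]
force: [-0.3, 0.3, 0.2]
grip_width: 0.091
gripper_force: 0.0
t 3.7667 pos [0.4392 0.1211 0.2382] yaw -3.0545448758216835 shift cm [-10.64 -27.29  -0.18] turn deg -0.02 q [ 0.22 -0.1   2.17  0.    1.08 -1.44] F [-0.3  0.3  0.2] w 0.09096076709900304
```

```bash
python3 -m creep '[[-1.3,-3.4,0,0],[-1.3,-3.4,0,0],[-1.3,-3.4,0,0],[-1.3,-3.4,0,0],[-1.3,-3.4,0,0],[-1.3,-3.4,0,0],[-1.3,-3.4,0,0],[-1.3,-3.1,0,0],[0,0,0,0],[0,0,0,0]]'; python3 go.py .569 -.1415 .086 3.229
```

```text
t: 4.6
tool_pos: [0.566, -0.1373, 0.2375]
tcp_rot: [3.141, -0.0, -3.057]
force: [-0.6, 0.3, -0.0]
grip_width: 0.0911
gripper_force: 0.0
t 4.6 pos [ 0.566  -0.1373  0.2375] yaw -3.056607781818908 shift cm [-0.27 -0.45 15.15] turn deg -0.14 q [-0.28  0.13  1.94  0.    1.08 -1.93] F [-0.6  0.3 -0. ] w 0.09110676153248774
```

```bash
python3 -m creep '[[-0.3,-0.4,3,0],[0,0,3,0],[0,0,3,0],[0,0,3,0],[0,0,2,0],[0,0,1.1,0],[0,0,0,0],[0,0,0,0]]'; python3 go.py .569 -.1415 .086 3.229
python3 - <<'E'
from h import *
a=read_camera("top")[150:260,260:400];cv2.imwrite("pics/k1.png",cv2.resize(a,None,fx=5,fy=5)[:,:,::-1])
E
```

```text
t: 5.27
tool_pos: [0.5692, -0.1393, 0.0874]
tcp_rot: [3.142, -0.0, -3.054]
force: [0.2, -0.3, 0.7]
grip_width: 0.091
gripper_force: 0.0
t 5.2667 pos [ 0.5692 -0.1393  0.0874] yaw -3.0539279667866355 shift cm [ 0.03 -0.22  0.14] turn deg 0.01 q [-0.28  0.33  2.01  0.    0.81 -1.94] F [ 0.2 -0.3  0.7] w 0.0909579520244409
```

```bash
python3 -m creep '[[0,0,0,0],[0,0,0,0],[0,0,0,0],[0,0,0,0],[0,0,0,0],[0,0,0,0],[0,0,0,0],[0,0,0,0],[0,0,0,0],[0,0,0,0],[0,0,0,0],[0,0,0,0]]' 1.5; python3 go.py .569 -.1415 .086 3.229
```

```text
t: 6.32
tool_pos: [0.569, -0.1398, 0.0868]
tcp_rot: [-3.142, -0.0, -3.054]
force: [-1.2, -0.7, -0.0]
grip_width: 0.0159
gripper_force: 0.0
t 6.3167 pos [ 0.569  -0.1398  0.0868] yaw -3.054470592340124 shift cm [ 0.02 -0.17  0.08] turn deg -0.02 q [-0.28  0.33  2.01 -0.    0.81 -1.94] F [-1.2 -0.7 -0. ] w 0.015873280515128697
```

The fingers closed to 16 mm with no force, so the 20 mm bar isn't between the pads. I'll look before moving.

```bash
python3 - <<'E'
from h import *
a=read_camera("top")[150:260,260:400];b=read_camera("side")[150:260,260:400]
cv2.imwrite("pics/k2.png",np.hstack([cv2.resize(x,None,fx=2.8,fy=4,interpolation=2) for x in(a,b)])[:,:,::-1])
s=arm.read_state();print(s["grip_width"],s["gripper_force"],s["force"],s["moment"])
E
```

```text
0.014995814464123807 0.0 [ 0.20816111 -0.04458457 -0.5082071 ] [ 0.04300881  0.00472849 -0.02228511]
```

View pics/k2.png

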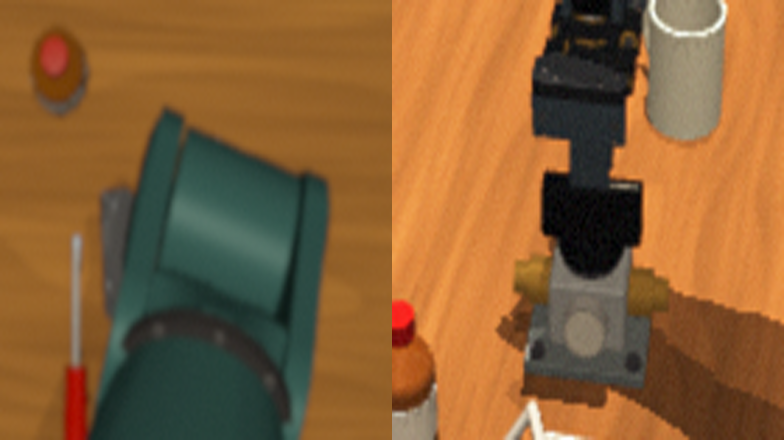

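The side view shows the finger column meeting the black bar at its top edge, with no finger visible in front of the bar. I'll brighten and enlarge it, and overlay the predicted fingertip positions.

```bash
python3 - <<'E'
from h import *
s=arm.read_state();p=np.array(s["tool_pos"])
a=read_camera("side")[150:230,290:370]
b=np.clip(255*(a/255.)**.4,0,255).astype(np.uint8)
b=cv2.resize(b,None,fx=7,fy=7,interpolation=cv2.INTER_CUBIC)
M=Rz(s["tcp_rot"][2])
for off,col in(((0,0,0),(255,0,0)),((.016,-.021,0),(0,255,0)),((-.016,-.021,0),(0,255,0)),((.016,-.0075,0),(0,0,255)),((-.016,-.0075,0),(0,0,255))):
    q=proj(p+M@np.array(off),"side")[0]; print(off,q.round(1)); cv2.circle(b,tuple(int(v) for v in (q-[290,150]+.5)*7),3,col,-1)
K=np.array([.569,-.1415,0])
for x in(-1,1):
  for z in(.076,.116):
    q=proj(K+Rz(.087)@np.array([x*.045,.01,z]),"side")[0];cv2.circle(b,tuple(int(v) for v in (q-[290,150]+.5)*7),3,(255,255,0),-1)
cv2.imwrite("pics/k3.png",b[:,:,::-1])
E
```

```text
(0, 0, 0) [331.3 205.1]
(0.016, -0.021, 0) [336.5 210.7]
(-0.016, -0.021, 0) [323.7 209.4]
(0.016, -0.0075, 0) [337.2 207.5]
(-0.016, -0.0075, 0) [324.5 206.3]
```

View pics/k3.png

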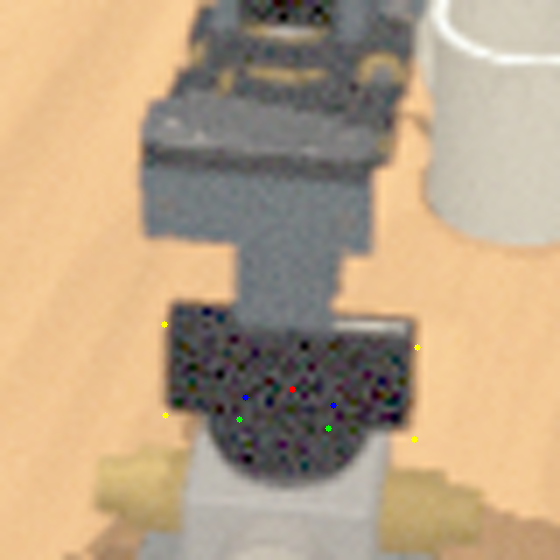

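The near finger covers the bar's top face, so it may have black pads in front of the black bar. Closing fully will settle it.

```bash
python3 -m creep '[[0,0,0,0],[0,0,0,0],[0,0,0,0],[0,0,0,0],[0,0,0,0]]' 0; python3 -c "
from rig import *
s=arm.read_state();print(s['grip_width'],s['gripper_force'],s['force'],s['moment'])"
```

```text
t: 6.88
tool_pos: [0.569, -0.1398, 0.0868]
tcp_rot: [-3.142, -0.0, -3.055]
force: [-0.4, -0.8, -0.2]
grip_width: 0.0004
gripper_force: 0.0
0.0004380364025178571 0.0 [-0.38233671 -0.7966177  -0.22732841] [-0.03331487  0.01792853 -0.0201742 ]
```

The fingers closed completely with nothing between them, so their tips must be above the bar. The picture agrees: the finger end is around row 196.5, while the reported TCP projects to row 205. I'll lift and compare the visible tip with the reported TCP.

```bash
python3 -m creep '[[0,0,-4,0],[0,0,-4,0],[0,0,0,0],[0,0,0,0]]' ; python3 - <<'E'
from h import *
s=arm.read_state();p=np.array(s["tool_pos"]);print(p)
a=read_camera("side")[120:235,290:370]
b=np.clip(255*(a/255.)**.5,0,255).astype(np.uint8)
b=cv2.resize(b,None,fx=5,fy=5,interpolation=cv2.INTER_CUBIC)
for dz,col in((0,(255,0,0)),(.029,(0,255,0))):
    q=proj(p+[0,0,dz],"side")[0];print(q);cv2.circle(b,tuple(int(v) for v in (q-[290,120]+.5)*5),3,col,-1)
cv2.imwrite("pics/k4.png",b[:,:,::-1])
E
```

```text
t: 7.22
tool_pos: [0.5705, -0.1402, 0.1692]
tcp_rot: [-3.14, 0.004, -3.055]
force: [-0.2, -0.1, -0.3]
grip_width: 0.0002
gripper_force: 0.0
[ 0.57049477 -0.14018608  0.16924908]
[331.14153406 177.37953897]
[331.28378767 167.16485302]
```

View pics/k4.png

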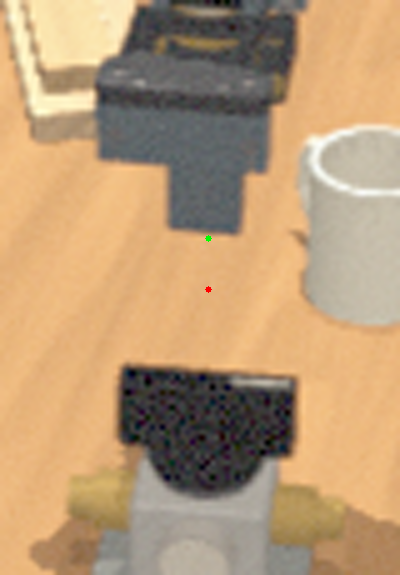

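The visible tip is about 30 mm above the reported TCP, assuming the offset is vertical. I'll confirm it by gently touching the bar's top, which is known to be at 116 mm, with closed fingers.

```bash
python3 -m creep '[[0,0,3.5,0],[0,0,3.5,0],[0,0,0.8,0],[0,0,0,0],[0,0,0,0]]'; for i in 1; do :; done; python3 -m creep '[[0,0,0.1,0],[0,0,0.1,0],[0,0,0,0]]'; python3 -m creep '[[0,0,0.1,0],[0,0,0.1,0],[0,0,0,0]]'; python3 -m creep '[[0,0,0.1,0],[0,0,0.1,0],[0,0,0,0]]'
```

```text
t: 7.68
tool_pos: [0.5688, -0.1397, 0.0888]
tcp_rot: [3.141, -0.001, -3.055]
force: [0.3, 1.1, 0.8]
grip_width: 0.0002
gripper_force: 0.0
t: 7.93
tool_pos: [0.5698, -0.14, 0.088]
tcp_rot: [-3.141, 0.002, -3.054]
force: [0.3, -0.3, 0.5]
grip_width: 0.0006
gripper_force: 0.0
t: 8.18
tool_pos: [0.5691, -0.1398, 0.085]
tcp_rot: [-3.142, 0.0, -3.055]
force: [-0.3, 0.2, -0.2]
grip_width: 0.0008
gripper_force: 0.0
t: 8.43
tool_pos: [0.5689, -0.1397, 0.0826]
tcp_rot: [3.141, -0.0, -3.055]
force: [-0.1, 0.4, 0.7]
grip_width: 0.0003
gripper_force: 0.0
```

```bash
for i in 1; do python3 -m creep '[[0,0,0.1,0],[0,0,0.1,0],[0,0,0,0]]'; python3 -m creep '[[0,0,0.1,0],[0,0,0.1,0],[0,0,0,0]]';python3 -m creep '[[0,0,0.1,0],[0,0,0.1,0],[0,0,0,0]]'; done | grep -E "tool_pos|force: \["; python3 - <<'E'
from h import *
a=read_camera("side")
s=arm.read_state();p=np.array(s["tool_pos"])
np.save("lastside.npy",a);print(p,s["force"],a[185:206,330].tolist())
E
```

```text
tool_pos: [0.5689, -0.1397, 0.0806]
force: [0.6, 0.4, 0.4]
tool_pos: [0.5693, -0.1398, 0.08]
force: [-7.5, 3.0, 20.5]
tool_pos: [0.5695, -0.1398, 0.0798]
force: [-20.0, 5.4, 50.1]
[ 0.56948493 -0.13987932  0.07978812] [-20.26592105   5.96102928  50.50370472] [[37, 42, 43], [38, 42, 45], [32, 38, 41], [37, 41, 42], [38, 42, 45], [34, 40, 41], [29, 33, 40], [36, 39, 43], [41, 42, 43], [36, 42, 45], [39, 45, 44], [44, 45, 47], [25, 27, 30], [10, 8, 16], [8, 6, 12], [9, 9, 14], [9, 12, 10], [16, 19, 10], [15, 11, 10], [8, 4, 7], [6, 7, 6]]
```

Contact with the bar top comes at reported z = 0.080, so the true z is the reported value plus 36 mm. I'll back off and check the xy reading with that height.

```bash
python3 -m creep '[[0,0,-2.2,0],[0,0,-2,0],[0,0,0,0],[0,0,0,0]]' 9.12 ; python3 - <<'E'
from h import *
o=onplane([[330.6,165.9]],"side",.2052);print("near finger bottom edge centre",o,"reported tcp .5705,-.1402 (+.0135 y expected)")
E
```

```text
t: 9.57
tool_pos: [0.5697, -0.1399, 0.1197]
tcp_rot: [-3.141, 0.002, -3.054]
force: [0.2, -0.6, -0.7]
grip_width: 0.0241
gripper_force: 0.0
near finger bottom edge centre [[ 0.57088969 -0.13437777  0.2052    ]] reported tcp .5705,-.1402 (+.0135 y expected)
```

```bash
python3 -m creep '[[0,0,0,0],[0,0,0,0],[0,0,0,0],[0,0,0,0],[0,0,0,0],[0,0,0,0],[0,0,0,0],[0,0,0,0]]' 9.12; python3 -m creep '[[0,0,2.5,0],[0,0,2,0],[0,0,1.5,0],[0,0,0.7,0],[0,0,0.3,0],[0,0,0,0],[0,0,0,0]]';python3 -m creep '[[0,0,0,0],[0,0,0,0],[0,0,0,0],[0,0,0,0],[0,0,0,0],[0,0,0,0],[0,0,0,0],[0,0,0,0],[0,0,0,0],[0,0,0,0],[0,0,0,0],[0,0,0,0]]' 1.5
```

```text
t: 10.23
tool_pos: [0.5691, -0.1398, 0.1188]
tcp_rot: [-3.142, -0.0, -3.055]
force: [-0.5, 0.4, 0.7]
grip_width: 0.0773
gripper_force: 0.0
t: 10.82
tool_pos: [0.5696, -0.1399, 0.0495]
tcp_rot: [-3.141, 0.001, -3.054]
force: [-0.1, 0.5, -0.1]
grip_width: 0.0911
gripper_force: 0.0
t: 11.82
tool_pos: [0.5692, -0.142, 0.0489]
tcp_rot: [-3.138, 0.0, -3.053]
force: [-2.7, -24.7, -5.0]
grip_width: 0.0198
gripper_force: 30.0
```

Gripped at 19.8 mm. The side force says the bar is about 2 mm to −y, so I'll shift to relieve it, then turn clockwise.

```bash
python3 -m creep '[[0,-0.2,0,0],[0,0,0,0],[0,0,0,0]]' 1.5; python3 -m creep '[[0,0,0,4],[0,0,0,4],[0,0,0,4],[0,0,0,0],[0,0,0,0]]' 1.5
```

```text
t: 12.07
tool_pos: [0.5692, -0.1421, 0.0488]
tcp_rot: [-3.141, -0.0, -3.054]
force: [-1.7, -6.4, 1.1]
grip_width: 0.0191
gripper_force: 30.0
t: 12.48
tool_pos: [0.5692, -0.1422, 0.0489]
tcp_rot: [-3.141, 0.0, 3.019]
force: [-3.1, -7.7, 1.1]
grip_width: 0.0199
gripper_force: 30.0
```

Turning well with low forces; on to 60° in total.

```bash
python3 -m creep '[[0,0,0,5],[0,0,0,5],[0,0,0,5],[0,0,0,5],[0,0,0,5],[0,0,0,5],[0,0,0,0]]' 1.5; python3 -m creep '[[0,0,0,5],[0,0,0,5],[0,0,0,5],[0,0,0,4],[0,0,0,0],[0,0,0,0],[0,0,0,0],[0,0,0,0]]' 1.5; python3 -c "
from rig import *
s=arm.read_state();print(s['force'],s['moment'],s['joints'])"
```

```text
t: 13.07
tool_pos: [0.5691, -0.1424, 0.0489]
tcp_rot: [-3.141, 0.001, 2.49]
force: [-3.2, -9.5, 0.6]
grip_width: 0.0201
gripper_force: 30.0
t: 13.73
tool_pos: [0.5691, -0.1424, 0.0489]
tcp_rot: [-3.14, 0.001, 2.166]
force: [-3.2, -10.1, 1.4]
grip_width: 0.0201
gripper_force: 30.3
[ -3.23734546 -10.10139169   1.37741231] [-1.83061867  0.53042469  0.98679419] [-0.28416867  0.39001938  2.01136724 -0.00238529  0.74007769 -0.87786595]
```

The tool turned 61° and there is a stop torque, so the knob is at its shut stop. Release, lift, and go to above the bleed valve.

```bash
python3 -m creep '[[0,0,0,0],[0,0,0,0],[0,0,0,0],[0,0,0,0],[0,0,0,0],[0,0,0,0],[0,0,0,0],[0,0,0,0]]' 7; python3 -m creep '[[0,0,-2,0],[0,0,-3,0],[0,0,-4,0],[0,0,-4,0],[0,0,-3.5,4],[0,0,0,3.5],[0,0,0,0]]' ;python3 go.py .5233 .1616 .214 2.035
```

```text
t: 14.4
tool_pos: [0.5692, -0.1417, 0.0488]
tcp_rot: [-3.142, -0.0, 2.164]
force: [-0.6, -0.3, 0.6]
grip_width: 0.0689
gripper_force: 0.0
t: 14.98
tool_pos: [0.5704, -0.1421, 0.2162]
tcp_rot: [3.139, 0.003, 2.03]
force: [0.2, -0.4, -0.9]
grip_width: 0.07
gripper_force: 0.0
t 14.9833 pos [ 0.5704 -0.1421  0.2162] yaw 2.0301791134308136 shift cm [29.31  9.25  0.16] turn deg -0.28 q [-0.28  0.16  1.94  0.    1.04 -0.74] F [ 0.2 -0.4 -0.9] w 0.06997508362229662
```

```bash
python3 -m creep '[[2.93,0.92,0,0],[2.93,0.92,0,0],[2.93,0.92,0,0],[2.93,0.92,0,0],[2.93,0.92,0,0],[2.93,0.92,0,0],[2.93,0.92,0,0],[2.93,0.92,0,0],[2.93,0.92,0,0],[2.93,0.92,0,0],[0,0,0,0],[0,0,0,0],[0,0,0,0]]' 4; python3 go.py .5233 .1616 .13 2.035
python3 - <<'E'
from h import *
s=arm.read_state();p=np.array(s["tool_pos"])+[0,0,.036]
a=read_camera("side")[190:320,260:380];b=cv2.resize(a,None,fx=4.5,fy=4.5,interpolation=2)
b=np.clip(255*(b/255.)**.7,0,255).astype(np.uint8)
M=Rz(.464)
for q in(p,p+M@[.02,0,0],p-M@[.02,0,0]):
    z=proj(q,"side")[0];cv2.circle(b,tuple(int(v) for v in(z-[260,190]+.5)*4.5),3,(255,0,0),-1)
t=read_camera("top")[170:270,160:380];t=cv2.resize(t,None,fx=1.5,fy=1.5,interpolation=2)
c=np.zeros((585,540+330,3),np.uint8);c[:,:540]=b;c[:150,540:]=t
c=cv2.resize(c,(790,531));cv2.imwrite("pics/p1.png",c[:,:,::-1])
E
```

```text
t: 16.07
tool_pos: [0.5203, 0.1611, 0.2128]
tcp_rot: [-3.14, -0.0, 2.035]
force: [0.1, -0.5, 0.1]
grip_width: 0.04
gripper_force: 0.0
t 16.0667 pos [0.5203 0.1611 0.2128] yaw 2.0348357428604946 shift cm [-0.09  0.3   8.28] turn deg -0.01 q [ 0.26  0.09  2.03 -0.    1.03 -0.21] F [ 0.1 -0.5  0.1] w 0.04001623511708245
```

View pics/p1.png

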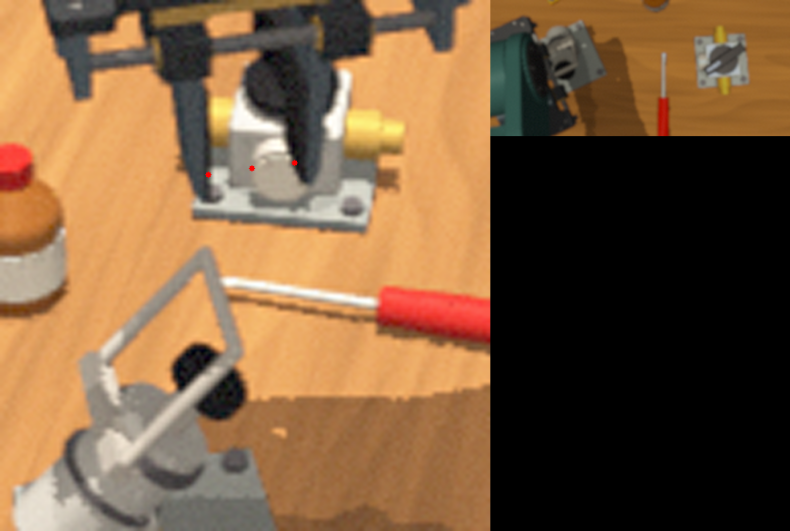

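The top inset shows the knob bar now diagonal, so it is shut. The tapered finger tips are at crop (208,200) and (307,183), lower than the dots I predicted at (208,174) and (295,162). I'll work out what offset that implies.

```bash
python3 - <<'E'
from h import *
s=arm.read_state();p=np.array(s["tool_pos"]);print(p)
f=lambda u:np.array(u)/.908/4.5-.5+[260,190]
L,R=f((208,200)),f((307,183));print(L,R)
for dz in(0,.01,.02,.036):
    print(dz,proj(p+[0,0,dz],"side")[0],"tips on plane",onplane([L,R],"side",p[2]+dz)[:,:2].round(4).tolist(), onplane([(L+R)/2],"side",p[2]+dz)[0].round(4))
pk=np.array([.5705,-.1402,.1692])
for dz in(0,.02,.03,.036):print(dz,onplane([[330.6,165.9]],"side",.1692+dz)[0].round(4))
E
```

```text
[0.52076508 0.160591   0.21325614]
[310.40553108 238.44762604] [334.63460597 234.28707783]
0 [320.90510466 245.24928916] tips on plane [[0.5452, 0.146], [0.5028, 0.1224]] [0.5241 0.1342 0.2133]
0.01 [320.90547925 241.18851813] tips on plane [[0.542, 0.1576], [0.5003, 0.1343]] [0.5212 0.146  0.2233]
0.02 [320.9058584  237.07834349] tips on plane [[0.5388, 0.1692], [0.4977, 0.1463]] [0.5183 0.1578 0.2333]
0.036 [320.90647474 230.39703211] tips on plane [[0.5336, 0.1878], [0.4936, 0.1655]] [0.5137 0.1767 0.2493]
0 [ 0.5838 -0.1914  0.1692]
0.02 [ 0.5766 -0.1597  0.1892]
0.03 [ 0.573  -0.1439  0.1992]
0.036 [ 0.5709 -0.1344  0.2052]
```

The tips' near corners match the +36 mm offset to within 2 mm once the finger width is counted. Next I straddle the guard bar with one finger on its upper side, stopping 9 mm above the plunger.

```bash
python3 -m creep '[[-0.1,0.3,0,0],[0,0,2.5,0],[0,0,2,0],[0,0,1,0],[0,0,0,0]]' 4; python3 go.py .5233 .1616 .11 2.035; python3 -m creep '[[0,0,1.5,0],[0,0,1.5,0],[0,0,1,0],[0,0,0.5,0],[0,0,0,0],[0,0,0,0]]'; python3 go.py .5233 .1616 .1006 2.035
```

```text
t: 16.58
tool_pos: [0.523, 0.1611, 0.1567]
tcp_rot: [-3.138, -0.001, 2.032]
force: [-1.0, -0.8, -0.2]
grip_width: 0.0401
gripper_force: 0.0
t 16.5833 pos [0.523  0.1611 0.1567] yaw 2.0324550445070773 shift cm [0.03 0.07 4.67] turn deg -0.15 q [ 0.26  0.17  2.05 -0.    0.92 -0.21] F [-1.  -0.8 -0.2] w 0.04006471341682562
t: 17.08
tool_pos: [0.5244, 0.162, 0.1144]
tcp_rot: [3.141, 0.0, 2.033]
force: [-0.1, 0.2, 0.0]
grip_width: 0.0399
gripper_force: 0.0
t 17.0833 pos [0.5244 0.162  0.1144] yaw 2.032995814517131 shift cm [ 0.02 -0.12  1.38] turn deg -0.11 q [ 0.26  0.23  2.07 -0.    0.84 -0.21] F [-0.1  0.2  0. ] w 0.03986759367958309
```

```bash
python3 -m creep '[[0,0,0.6,0],[0,0,0.4,0],[0,0,0.2,0],[0,0,0,0],[0,0,0,0]]'; python3 -m creep '[[0,0.13,0.15,0],[0,0.13,0.15,0],[0,0,0,0],[0,0,0,0]]'; python3 -m creep '[[0,0.13,0.15,0],[0,0.13,0.15,0],[0,0,0,0],[0,0,0,0]]'
```

```text
t: 17.5
tool_pos: [0.524, 0.162, 0.1018]
tcp_rot: [-3.141, -0.0, 2.033]
force: [0.2, -0.3, -0.0]
grip_width: 0.0398
gripper_force: 0.0
t: 17.83
tool_pos: [0.5265, 0.1631, 0.0989]
tcp_rot: [-3.142, 0.0, 2.033]
force: [-1.8, -0.8, 4.0]
grip_width: 0.0396
gripper_force: 2.1
t: 18.17
tool_pos: [0.5289, 0.1644, 0.0959]
tcp_rot: [3.141, -0.0, 2.033]
force: [-3.2, -1.5, 6.3]
grip_width: 0.0398
gripper_force: 3.0
```

Contact, with the force along the plunger's axis. Continue along that axis to the stop.

```bash
python3 -m creep '[[0,0.13,0.15,0],[0,0.13,0.15,0],[0,0.13,0.15,0],[0,0,0,0],[0,0,0,0]]'; python3 -m creep '[[0,0.13,0.15,0],[0,0,0,0],[0,0,0,0]]'; python3 -m creep '[[0,0.13,0.15,0],[0,0,0,0],[0,0,0,0]]'
```

```text
t: 18.58
tool_pos: [0.5324, 0.1661, 0.0915]
tcp_rot: [3.142, -0.0, 2.033]
force: [-4.8, -1.6, 9.4]
grip_width: 0.0396
gripper_force: 4.3
t: 18.83
tool_pos: [0.5335, 0.1667, 0.09]
tcp_rot: [3.142, -0.0, 2.033]
force: [-5.4, -0.7, 9.3]
grip_width: 0.04
gripper_force: 4.7
t: 19.08
tool_pos: [0.5348, 0.1673, 0.0887]
tcp_rot: [3.141, 0.0, 2.033]
force: [-4.6, -0.4, 10.5]
grip_width: 0.0402
gripper_force: 7.3
```

```bash
python3 -m creep '[[0,0.09,0.1,0],[0,0,0,0],[0,0,0,0]]'; python3 -m creep '[[0,0.07,0.1,0],[0,0,0,0],[0,0,0,0]]'
```

```text
t: 19.33
tool_pos: [0.5352, 0.1676, 0.0881]
tcp_rot: [-3.141, -0.0, 2.033]
force: [-10.0, -4.7, 21.3]
grip_width: 0.0399
gripper_force: 13.2
t: 19.58
tool_pos: [0.5355, 0.1677, 0.0876]
tcp_rot: [-3.14, -0.0, 2.033]
force: [-17.4, -7.2, 33.1]
grip_width: 0.0398
gripper_force: 21.6
```

The force jumped from 11 N to 38 N, so the plunger is on its stop. Hold about 2.2 s, then retreat back out along the axis.

```bash
python3 -m creep '[[0,0,0,0],[0,0,0,0],[0,0,0,0],[0,0,0,0],[0,0,0,0],[0,0,0,0],[0,0,0,0],[0,0,0,0],[0,0,0,0],[0,0,0,0],[0,0,0,0],[0,0,0,0],[0,0,0,0],[0,0,0,0],[0,0,0,0],[0,0,0,0]]'; python3 -m creep '[[0,0,0,0],[0,0,0,0],[0,0,0,0],[0,0,0,0],[0,0,0,0],[0,0,0,0],[0,0,0,0],[0,0,0,0],[0,0,0,0],[0,0,0,0]]'; python3 -m creep '[[0,-0.27,-0.3,0],[0,-0.27,-0.3,0],[0,-0.27,-0.3,0],[0,-0.27,-0.3,0],[0,-0.2,-0.3,0],[0,0,-0.5,0],[0,0,0,0],[0,0,0,0]]';python3 go.py .5233 .1616 .214 2.035
```

```text
t: 20.92
tool_pos: [0.5355, 0.1677, 0.0877]
tcp_rot: [-3.14, -0.0, 2.033]
force: [-18.5, -5.6, 33.1]
grip_width: 0.0396
gripper_force: 21.5
t: 21.75
tool_pos: [0.5355, 0.1677, 0.0876]
tcp_rot: [-3.14, -0.0, 2.033]
force: [-17.0, -7.2, 33.8]
grip_width: 0.0394
gripper_force: 21.5
t: 22.42
tool_pos: [0.5247, 0.1623, 0.1064]
tcp_rot: [3.141, 0.0, 2.033]
force: [0.3, -0.0, 0.6]
grip_width: 0.04
gripper_force: 0.0
t 22.4167 pos [0.5247 0.1623 0.1064] yaw 2.0331635970758626 shift cm [  0.    -0.15 -10.76] turn deg -0.11 q [ 0.26  0.25  2.07  0.    0.82 -0.2 ] F [ 0.3 -0.   0.6] w 0.04004660219215862
```

Lift straight out and check the final scene.

```bash
python3 -m creep '[[0,0,-2,0],[0,0,-3,0],[0,0,-4,0],[0,0,-4,0],[0,0,-2,0],[2,-2,0,0],[3,-2,0,0],[3,-2,0,0],[3,-2,0,0],[3,0,0,0],[0,0,0,0],[0,0,0,0],[0,0,0,0],[0,0,0,0]]'; python3 - <<'E'
from h import *
a=read_camera("side")[140:360,180:420];t=read_camera("top")[130:280,180:460]
c=np.hstack([cv2.resize(a,(436,400),interpolation=2),cv2.resize(t,(360,193)).repeat(1,0) if 0 else cv2.copyMakeBorder(cv2.resize(t,(360,193)),0,207,0,0,0)])
cv2.imwrite("pics/end.png",c[:,:,::-1])
E
```

```text
t: 23.58
tool_pos: [0.3909, 0.2513, 0.2561]
tcp_rot: [-3.141, 0.0, 2.032]
force: [-0.3, 0.6, -0.6]
grip_width: 0.0398
gripper_force: 0.0
```

View pics/end.png

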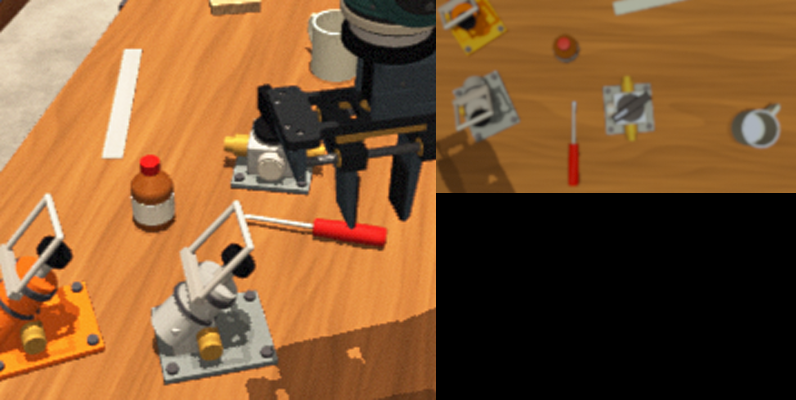

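The knob bar sits diagonal at (630,107), about 60° clockwise and shut. The plunger is back up at (238,260), the bottle, screwdriver and mug haven't moved, and the arm is clear.

```bash
python3 -c "
from rig import arm
print(arm.close_job())"
```

```text
the job is handed in; nothing more can be done
None
```

I turned the knob to shut, held the plunger on its stop for about 2 s and let it spring back, then handed the job in with the arm clear at about 24 s; the bottle, screwdriver and mug were not moved, and no verdict was returned.

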